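# Stand the milk pitcher under the tap and open the tap half way

### The job

Pick up the steel milk pitcher by its red handle and, keeping it upright, stand it on the drip tray so that its mouth is centred under the spout. Only then turn the blue tap lever from closed (red mark) to half open (yellow mark, 45 degrees), and let go. Leave the other things on the counter where they are.

Things in the scene. Friction and masses are not known exactly. Their poses are not given: they have to be found in the camera images.
- pitcher: Loose empty steel pitcher, 0.32 kg (varies), 100 mm high, foot 82, widest 84, mouth 78 mm across. Origin: centre of underside, z up. Red D-shaped handle along its own -x: a strap 12 mm wide (in y); level top bar out to x = -86 mm, upper face 92 mm above the underside; 7 mm thick upright at x = -79 to -86 mm, down to 26 mm; bottom bar back to the wall. About 37 mm free between wall and upright.
- handle (a point): Point on the pitcher, in the upper outer corner of the handle at x = -76 mm, y = 0, 72 mm above the underside: a good place to pinch the strap across (along the pitcher's y) from above, the pads taking both the top bar and the upright.
- font: Fixed tap station. Origin on the counter straight below the spout; x from spout to column, z up, front (-x) roughly to the robot. Black drip tray with steel slats, x -80 to +135 mm, 160 mm wide in y, flat top 20 mm above the counter, no rim. Column 28 mm thick (flange 44) at x = +100 mm. Spout pipe 18 mm thick, 187 to 205 mm above the counter, from column to the origin, where it bends down.
- spout (a point): Centre of the spout's lower end, 160 mm above the counter (140 mm above the tray top), above the font's origin.
- tray_top (a point): Point on the top of the drip tray straight below the spout, 20 mm above the counter.
- tap (a joint): Angle of the blue lever, rad: 0 closed (lever along the font's -y, red mark), 0.785 half open (yellow mark), 1.571 fully open (along the font's -x, green mark). Grows clockwise seen from above. Starts closed within 0.12. Stays where left; friction 0.12 N m. The marks are on a white dial, 92 mm across, its top 234 mm above the counter.
- tap_axis (a point): Point on the tap's vertical turning axis at the height of the lever, 255 mm above the counter, above font x = +100 mm, y = 0.
- tap_grip (a point): Middle of the gripping part of the blue lever, 62 mm from the turning axis, 255 mm above the counter. The lever is a straight level bar 85 mm long from the axis, 11 mm wide, 18 mm high (246 to 264 mm above the counter); nothing stands above it.
- mug: Bystander: white ceramic mug with handle, 76 mm wide, 92 mm high. Origin: centre of the underside.
- sugar_jar: Bystander: amber glass jar with steel cap, 64 mm wide, 95 mm high. Origin: centre of the underside.
- syrup_a: Bystander: amber pump bottle, 69 mm wide, 250 mm high. Origin: centre of the underside.
- syrup_b: Bystander: green pump bottle, 69 mm wide, 250 mm high. Origin: centre of the underside.
- cocoa_tin: Bystander: tin with an orange band, 72 mm wide, 110 mm high. Origin: centre of the underside.
- spoon: Bystander: spoon lying flat on the counter near the robot. Origin: on its underside near the middle.

How it is judged:
By the outcome, as a careful person would: the job done as asked, in the order asked, and still so for the second after the job is handed in, with the robot touching nothing.
It also fails if it takes over 70 s, if anything falls off the work surface, if the arm or the gripper's body presses on something with over 40 N, if the wrist force passes 120 N, or if a joint passes its speed limit or range.

### The arm

A 6-joint arm with a two-finger parallel gripper is mounted at the origin on the work surface. World frame = base frame: x ahead of the robot, y to its left, z up, the work surface at z = 0. Lengths are in m, angles in rad, forces in N, time in s.
With the tool pointing down it reaches from about 0.35 to 0.775 m from the base axis. Payload 5.5 kg.
Tool frame: the origin (TCP) lies midway between the tips of the shut fingers; the grasp point (between the pads) lies 19 mm behind it (env.hold_point_z is the distance from the TCP to the grasp point, in m); z points along the fingers, y is the line along which they close (so a half turn about z gives the same grasp; the last joint's range is limited). The gripper opens to 85 mm and grips with 20 to 120 N. Pads are 22 mm wide; open, the fingers measure 114 mm over their backs; the gripper's body (76 mm by 85 mm) begins 54 mm behind the grasp point. The pads swing forward as they close: fully open they stand 13 mm farther back than shut.
Start: joints at [1.196, 0.313, 0.046, 1.304, 0, 1.431], TCP at [0.134, 0.559, 0.231] pointing down, gripper open.
Joint ranges: [-2.76, 2.76], [-0.86, 1.69], [-1.03, 1.26], [-2.2, 2.34], [-1.47, 1.5], [-3.14, 3.14]. Speed limits (rad/s): [2.57, 2.57, 3.14, 3.14, 3.14, 3.14].

### API

Orientations are given as a unit quaternion [w, x, y, z].
In Python, from workcell import env, read_camera gives the robot as it stands. The module is installed in compiled form; this text tells all that it offers.
- The arm moves only by the tool carry_out, never from a script. Its argument "moves" is a list of rows, each an object of numbers: "tx", "ty", "tz": the shift along the world's x, y, z in cm; "wx", "wy", "wz": the turn, a rotation vector about the world's x, y, z in rad; "claw": the closure, from -1 (fully open) to 1 (shut). A call has 1 to 8 rows; each row shifts and turns the commanded pose from where the row before left it; what a row does not reach is not made up. A row lasts 1/8 s, in which the tool goes at most 62.5 mm and 10.7 degrees, less where a joint would pass 70% of its speed; a pose out of reach is approached as far as the arm can. A call is refused whole if a number of a shift passes 6.25 or a number of a turn 0.188, either way. A call with a gripper value outside its range is refused whole. The fingers move at their own pace and stop on an object; "newtons" is the grip in N (left out, the last holds). Time passes only in rows, so rows that do not move let the fingers close. It gives the time, the measured TCP pose, the force, the opening and the grip force at its end, in the units of the state.
- env.get_state(): the state, without advancing time (a new reading comes with each control period).
- read_camera(name): name is "side" or "top" or "wrist"; returns a dict with "image" (420x560x3 uint8, blue, green, red), "z_map" (420x560 float32, m along the optical axis (not along the pixel's ray), 0 where there is no reading), "fx", "fy", "cx", "cy" (pixels), "camera_from_world" (4x4, takes a point from world to camera coordinates); the wrist camera has in their place "hand_eye" (4x4, takes a point from camera to tool coordinates, whose origin is the TCP and whose axes are the flange's). Camera axes: x right, y down, z forward; pixel columns grow to the right and rows downward; lengths in m; the calibration is good to about 2 mm. A picture is of the moment at which its call begins: read the wrist's pose just before it.
- env.hand_in(): hands the job in; it is judged then, once.
The state is a dict: "clock": time; "joint_pos": joint angles; "qvel": joint speeds; "tau": joint torques, N m; "tcp_pos": TCP position; "orientation": TCP orientation; "wrist_force": force on the tool from outside, world axes, zero at the start; "ft_torque": the same for the moment, N m; "finger_gap": finger opening in m; "grip_force": force on a finger pad.
Only numpy, scipy, OpenCV 4.12 (cv2) and the standard library are available. Lean on these libraries where they do the work, as an engineer would, in place of code of your own. Each camera call takes 0.05 s, during which the arm holds its last target. There are 200 camera calls.

## Working session

There is one attempt and no reset: what is moved stays moved. The work goes in short steps, Python scripts to look and compute and a tool call to move; the robot and the scene stay as the last step left them, time stands still between calls to the robot, and variables do not carry over. Pictures are saved under pics/ and viewed, at most 12 in all, crops included, and the job is handed in when it is done.

Besides the shell and the picture viewer there is one more tool, called after ">>>" by a JSON object that holds its "name" and its "arguments", one argument or row to a line. carry_out: Moves the arm, as the interface text tells. Its arguments: {"type":"object","properties":{"moves":{"type":"array","items":{"type":"object","properties":{"tx":{"type":"number"},"ty":{"type":"number"},"tz":{"type":"number"},"wx":{"type":"number"},"wy":{"type":"number"},"wz":{"type":"number"},"claw":{"type":"number"}}}},"newtons":{"type":"number"}},"required":["moves"]}

```bash
mkdir -p pics
cat > h.py <<'E'
import numpy as np, cv2
from workcell import env, read_camera
def snap(n, name):
    c=read_camera(n); cv2.imwrite(f'pics/{name}.png',c['image']); np.savez(f'{name}.npz',**{k:v for k,v in c.items()}); return c
def world(c,u,v,z=None):
    """depth point, or ray at world height z"""
    T=np.linalg.inv(c['camera_from_world']); r=np.array([(u-c['cx'])/c['fx'],(v-c['cy'])/c['fy'],1])
    if z is None: d=c['z_map'][int(v),int(u)]
    else: d=(z-T[2,3])/(T[:3,:3]@r)[2]
    return T[:3,:3]@(r*d)+T[:3,3]
E
python3 - <<'E'
from h import *
s=env.get_state(); print(s)
a=snap('top','top0');b=snap('side','side0')
for c in(a,b):print(c['fx'],c['camera_from_world'].round(3).tolist())
E
```

```text
{'clock': 0.0, 'joint_pos': array([ 1.19642379e+00,  3.13992029e-01,  4.49642901e-02,  1.30358356e+00,
       -2.78802117e-06,  1.43121055e+00]), 'qvel': array([ 0.00122329, -0.00093036, -0.00047136,  0.00027348,  0.00079676,
        0.00033497]), 'tau': array([ 1.70029307e-03, -4.80622458e+01,  2.98534441e+01,  1.92253356e-02,
       -5.30079080e-05, -7.83654826e-06]), 'tcp_pos': array([0.13357894, 0.55874332, 0.23040762]), 'orientation': array([-2.29298640e-04,  1.17123875e-01,  9.93116899e-01, -8.78041068e-04]), 'wrist_force': array([-0.4332028 , -0.15769417,  0.95838516]), 'ft_torque': array([ 0.0498907 , -0.04107572, -0.01363759]), 'grip_force': 0.0, 'finger_gap': 0.08547702682674525}
532.8421552796651 [[0.028, -1.0, -0.0, -0.129], [-0.987, -0.028, -0.158, 0.581], [0.158, 0.005, -0.987, 1.321], [0.0, 0.0, 0.0, 1.0]]
426.5957717002046 [[-0.993, -0.118, -0.025, 0.56], [-0.041, 0.524, -0.851, 0.207], [0.113, -0.843, -0.525, 0.943], [0.0, 0.0, 0.0, 1.0]]
```

View pics/top0.png

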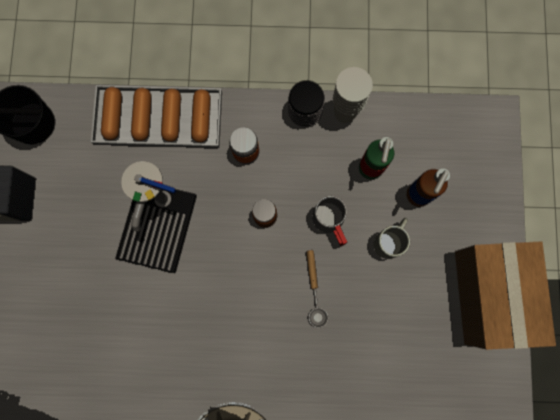

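View pics/side0.png

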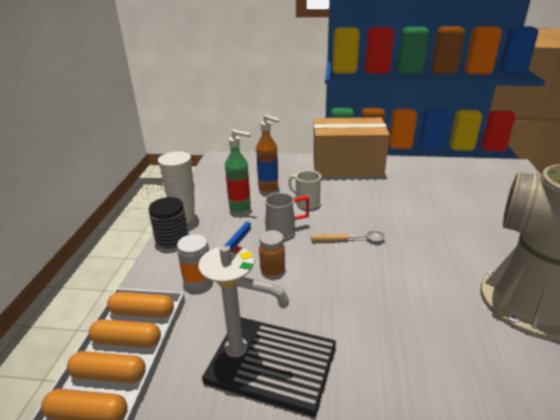

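The top view has the pitcher at about (330,212) with its red handle at (340,235). The tap dial is at (142,182), the lever tip at (173,189) and the tray around (157,230). The side view has the pitcher at (280,215), the spout end at (283,298) and the lever at (237,237). I'll enlarge both.

Run:
```python
from h import *
a=cv2.imread('pics/top0.png');b=cv2.imread('pics/side0.png')
def cr(i,x,y,w,h,k): return cv2.resize(np.clip(i[y:y+h,x:x+w]*1.7,0,255).astype('uint8'),None,fx=k,fy=k,interpolation=cv2.INTER_CUBIC)
# left: top font 108..208,150..280 x4 (400x520?) ; right pieces
A=cr(a,110,155,100,120,4); B=cr(a,300,190,60,60,6)
C=cr(b,190,210,160,200,3); D=cr(b,255,185,65,65,5)
o=np.zeros((600,800,3),'uint8'); o[:480,:400]=A; o[:360,420:780]=B
cv2.imwrite('pics/c1.png',o)
o=np.zeros((600,800,3),'uint8'); o[:600,:480]=C; o[:325,470+5:800]=D; cv2.imwrite('pics/c2.png',o)
```

```text
(no output)
```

View pics/c1.png

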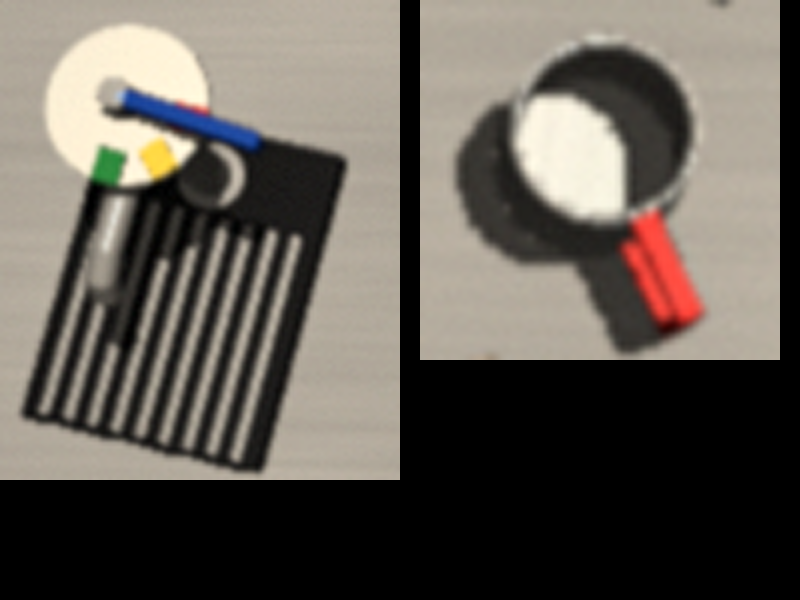

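View pics/c2.png

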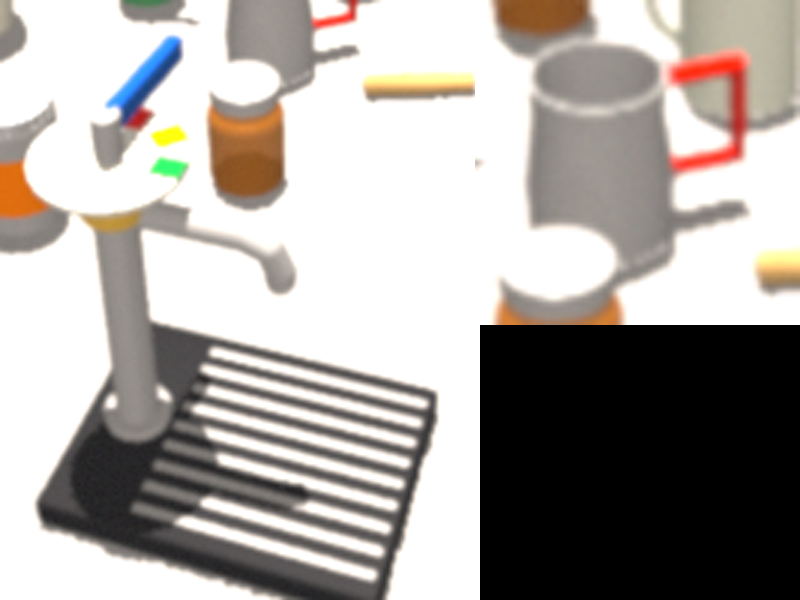

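```bash
cat >> h.py <<'E'
def tri(a,b,pa,pb):
    P=[np.array([[c['fx'],0,c['cx']],[0,c['fy'],c['cy']],[0,0,1]])@c['camera_from_world'][:3] for c in(a,b)]
    X=cv2.triangulatePoints(P[0],P[1],np.array(pa,float).reshape(2,1),np.array(pb,float).reshape(2,1)).ravel(); return X[:3]/X[3]
E
python3 - <<'E'
from h import *
np.set_printoptions(precision=4,suppress=True)
a=np.load('top0.npz');b=np.load('side0.npz')
p=lambda x,y,k,ox,oy,sx=0:((x-sx)/k+ox-0.5+.5/k,y/k+oy-.5+.5/k)
A=lambda x,y:p(x,y,4,110,155);B=lambda x,y:p(x,y,6,300,190,420);C=lambda x,y:p(x,y,3,190,210);D=lambda x,y:p(x,y,5,255,185,475)
for n,t,s,z in [('rim',B(604,130),D(598,78),.1),('handle end',B(691,317),D(742,57),.092),('levertip',A(258,142),C(178,45),.262),('axis cap',A(112,93),C(108,113),.266),('spout',A(107,290),C(281,287),.16),('trayFR',A(262,470),C(435,395),.02)]:
    print(n,'tri',tri(a,b,t,s),'top@z',world(a,*t,z),'side@z',world(b,*s,z),'depth',world(a,*t),world(b,*s))
for n,t,z in [('FL',A(22,414),.02),('FR',A(262,470),.02),('BR',A(345,158),.02),('dial',A(127,106),.234),('yel',A(158,159),.234),('grn',A(108,166),.234),('rimL',B(512,130),.1),('rimR',B(697,130),.1),('rimT',B(604,37),.1),('rimB',B(604,222),.1),('hroot',B(648,215),.092)]: print(n,world(a,*t,z))
for n,c,f,m in [('jar',a,A,0)]: pass
for n,t,z in [('sugar',(264,210),.095),('mug',(393,241),.092),('green',(378,158),.17),('spoon',(312,268),0.01),('tin',(243,142),.11),('mughandle',(405,224),.06),('spoontip',(311,251),0.01)]: print(n,world(a,*t,z)[:2])
E
```

```text
rim tri [ 0.592  -0.2261  0.0975] top@z [ 0.5925 -0.2259  0.1   ] side@z [ 0.59   -0.2216  0.1   ] depth [ 0.6088 -0.2336  0.006 ] [ 0.5954 -0.2613  0.0762]
handle end tri [ 0.5164 -0.2633  0.0923] top@z [ 0.5171 -0.2633  0.092 ] side@z [ 0.5154 -0.2635  0.092 ] depth [ 0.5176 -0.2637  0.0882] [ 0.5201 -0.3466  0.0435]
levertip tri [0.601  0.1283 0.2566] top@z [0.6015 0.1273 0.262 ] side@z [0.5967 0.1368 0.262 ] depth [0.6009 0.1267 0.2647] [0.5971 0.1353 0.261 ]
axis cap tri [0.6247 0.2078 0.264 ] top@z [0.6256 0.2074 0.266 ] side@z [0.6216 0.211  0.266 ] depth [0.6262 0.2083 0.2631] [0.6226 0.2077 0.2635]
spout tri [0.5293 0.231  0.1651] top@z [0.5316 0.2325 0.16  ] side@z [0.5274 0.2261 0.16  ] depth [0.5273 0.2234 0.1922] [0.5256 0.2396 0.1734]
trayFR tri [0.4359 0.166  0.0116] top@z [0.4363 0.1643 0.02  ] side@z [0.435  0.1734 0.02  ] depth [0.4364 0.1647 0.0178] [0.435  0.1721 0.0185]
FL [0.4679 0.3214 0.02  ]
FR [0.4363 0.1643 0.02  ]
BR [0.6422 0.122  0.02  ]
dial [0.6257 0.2078 0.234 ]
yel [0.596  0.1884 0.234 ]
grn [0.5913 0.2159 0.234 ]
rimL [ 0.5914 -0.1881  0.1   ]
rimR [ 0.5936 -0.2641  0.1   ]
rimT [ 0.6315 -0.2253  0.1   ]
rimB [ 0.5543 -0.2264  0.1   ]
hroot [ 0.5589 -0.2452  0.092 ]
sugar [ 0.5919 -0.0621]
mug [ 0.524 -0.382]
green [ 0.7117 -0.3315]
spoon [ 0.4574 -0.1881]
tin [ 0.7604 -0.0044]
mughandle [ 0.572 -0.419]
spoontip [ 0.5015 -0.1846]
```

>>> {"name": "carry_out", "arguments": {
  "moves": [
    {"tx": 2.85,"ty": -3.9,"wz": 0.05,"claw": -0.2},
    {"tx": 2.85,"ty": -3.9,"wz": 0.05,"claw": -0.2},
    {"tx": 2.85,"ty": -3.9,"wz": 0.05,"claw": -0.2},
    {"tx": 2.85,"ty": -3.9,"wz": 0.05,"claw": -0.2},
    {"tx": 2.85,"ty": -3.9,"wz": 0.05,"claw": -0.2},
    {"tx": 2.85,"ty": -3.9,"wz": 0.05,"claw": -0.2},
    {"tx": 2.85,"ty": -3.9,"wz": 0.05,"claw": -0.2},
    {"tx": 2.85,"ty": -3.9,"wz": 0.05,"claw": -0.2}
  ],
  "newtons": 100
}}

```text
invalid input at $.moves[0]: expected keys tx, ty, tz, wx, wy, wz, claw
```

>>> {"name": "carry_out", "arguments": {
  "moves": [
    {"tx": 1.7,"ty": -5.6,"wz": 0.036,"claw": -0.2},
    {"tx": 1.7,"ty": -5.6,"wz": 0.036,"claw": -0.2},
    {"tx": 1.7,"ty": -5.6,"wz": 0.036,"claw": -0.2},
    {"tx": 1.7,"ty": -5.6,"wz": 0.036,"claw": -0.2},
    {"tx": 1.7,"ty": -5.6,"wz": 0.036,"claw": -0.2},
    {"tx": 1.7,"ty": -5.6,"wz": 0.036,"claw": -0.2},
    {"tx": 1.7,"ty": -5.6,"wz": 0.036,"claw": -0.2},
    {"claw": -0.2}
  ]
}}

```text
invalid input at $.moves[0]: expected keys tx, ty, tz, wx, wy, wz, claw
```

All keys are needed in each row.

>>> {"name": "carry_out", "arguments": {
  "moves": [
    {"tx": 2.85,"ty": -3.9,"tz": 0,"wx": 0,"wy": 0,"wz": 0.05,"claw": -0.2},
    {"tx": 2.85,"ty": -3.9,"tz": 0,"wx": 0,"wy": 0,"wz": 0.05,"claw": -0.2},
    {"tx": 2.85,"ty": -3.9,"tz": 0,"wx": 0,"wy": 0,"wz": 0.05,"claw": -0.2},
    {"tx": 2.85,"ty": -3.9,"tz": 0,"wx": 0,"wy": 0,"wz": 0.05,"claw": -0.2},
    {"tx": 2.85,"ty": -3.9,"tz": 0,"wx": 0,"wy": 0,"wz": 0.05,"claw": -0.2},
    {"tx": 2.85,"ty": -3.9,"tz": 0,"wx": 0,"wy": 0,"wz": 0.05,"claw": -0.2},
    {"tx": 2.85,"ty": -3.9,"tz": 0,"wx": 0,"wy": 0,"wz": 0.05,"claw": -0.2},
    {"tx": 2.85,"ty": -3.9,"tz": 0,"wx": 0,"wy": 0,"wz": 0.05,"claw": -0.2}
  ],
  "newtons": 100
}}

```text
clock: 1.1
tcp_pos: [0.3623, 0.2458, 0.2311]
orientation: [-0.0, -0.083, 0.997, 0.0]
wrist_force: [0.4, 0.9, 0.1]
finger_gap: 0.0515
grip_force: 0.0
```

>>> {"name": "carry_out", "arguments": {
  "moves": [
    {"tx": 1.7,"ty": -5.6,"tz": 0,"wx": 0,"wy": 0,"wz": 0.036,"claw": -0.2},
    {"tx": 1.7,"ty": -5.6,"tz": 0,"wx": 0,"wy": 0,"wz": 0.036,"claw": -0.2},
    {"tx": 1.7,"ty": -5.6,"tz": 0,"wx": 0,"wy": 0,"wz": 0.036,"claw": -0.2},
    {"tx": 1.7,"ty": -5.6,"tz": 0,"wx": 0,"wy": 0,"wz": 0.036,"claw": -0.2},
    {"tx": 1.7,"ty": -5.6,"tz": 0,"wx": 0,"wy": 0,"wz": 0.036,"claw": -0.2},
    {"tx": 1.7,"ty": -5.6,"tz": 0,"wx": 0,"wy": 0,"wz": 0.036,"claw": -0.2},
    {"tx": 1.7,"ty": -5.6,"tz": 0,"wx": 0,"wy": 0,"wz": 0.036,"claw": -0.2},
    {"tx": 0,"ty": 0,"tz": 0,"wx": 0,"wy": 0,"wz": 0,"claw": -0.2}
  ]
}}

```text
clock: 2.1
tcp_pos: [0.4815, -0.1484, 0.2304]
orientation: [-0.0, -0.205, 0.979, -0.0]
wrist_force: [-0.5, 0.7, 1.1]
finger_gap: 0.0513
grip_force: 0.0
```

```bash
cat >> h.py <<'E'
from scipy.spatial.transform import Rotation as R
def wpose(s): 
    T=np.eye(4);T[:3,:3]=R.from_quat(np.roll(s['orientation'],-1)).as_matrix();T[:3,3]=s['tcp_pos'];return T
def wsnap(name):
    s=env.get_state();c=read_camera('wrist');cv2.imwrite(f'pics/{name}.png',np.clip(c['image']*1.5,0,255).astype('uint8'))
    c['camera_from_world']=np.linalg.inv(wpose(s)@c['hand_eye']);np.savez(f'{name}.npz',**c);return c
def yaw(s): 
    y=wpose(s)[:3,1];return np.arctan2(y[1],y[0])
E
python3 -c "
from h import *
c=wsnap('w1');s=env.get_state();print(s['clock'],s['tcp_pos'],yaw(s),s['finger_gap'],wpose(s)[:3,2],env.hold_point_z);print(c['hand_eye'])"
```

```text
2.15 [ 0.48056425 -0.14619228  0.23042575] 1.9843888950248045 0.0511478923694125 [-0.00156775  0.00108214 -0.99999819] 0.0187
[[-9.78648891e-06 -9.66406059e-01 -2.57020096e-01  6.52175840e-02]
 [ 1.00000000e+00 -1.35441888e-05  1.28499569e-05  5.46160238e-04]
 [-1.58994049e-05 -2.57020096e-01  9.66406058e-01 -1.42016321e-01]
 [ 0.00000000e+00  0.00000000e+00  0.00000000e+00  1.00000000e+00]]
```

View pics/w1.png

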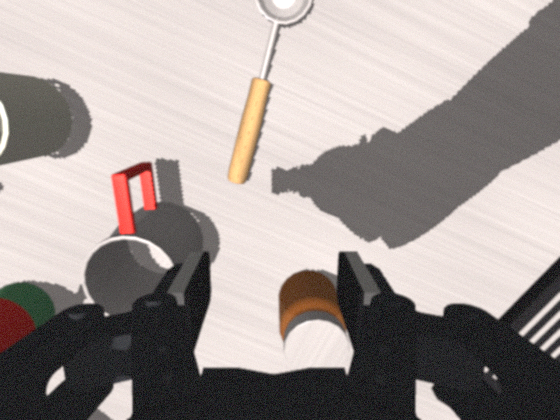

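The wrist view shows the red top bar running from (127,232) at the rim to its outer end at about (120,175), with the rim centre near (130,281). I'll project both at their known heights and triangulate against the top view.

```bash
python3 -c "
from h import *
w=np.load('w1.npz');a=np.load('top0.npz')
print(world(w,120,175,.092),world(w,127,232,.092),world(w,120,175),world(w,127,225),tri(w,a,(120,175),(344.75,242.4)))
d=[]
hsv=cv2.cvtColor(w['image'],cv2.COLOR_BGR2HSV);m=((hsv[...,0]<8)|(hsv[...,0]>172))&(hsv[...,1]>150)&(hsv[...,2]>80)
P=np.array([world(w,u,v) for v,u in np.argwhere(m) if 150<v<250 and u<170 and w['z_map'][v,u]>0]);T=P[abs(P[:,2]-.092)<.004]
T=T[T[:,0]<.57];c=T[:,:2].mean(0);_,_,V=np.linalg.svd(T[:,:2]-c);q=(T[:,:2]-c)@V[0];print(len(T),c,V[0],np.arctan2(*V[0][::-1]),c+V[0]*q.min(),c+V[0]*q.max(),np.ptp((T[:,:2]-c)@V[1]))
"
```

```text
[ 0.51431523 -0.26055955  0.092     ] [ 0.55583839 -0.24161962  0.092     ] [ 0.51445474 -0.26068979  0.09157826] [ 0.5502631  -0.24339783  0.09204741] [ 0.51873868 -0.26479645  0.0784533 ]
860 [ 0.53528732 -0.25187654] [0.90157062 0.43263196] 0.44741004533046486 [ 0.51365695 -0.2622562 ] [ 0.55750341 -0.24121583] 0.011971874015322032
```

>>> {"name": "carry_out", "arguments": {
  "moves": [
    {"tx": 2.17,"ty": -5.66,"tz": 0,"wx": 0,"wy": 0,"wz": 0.033,"claw": -0.2},
    {"tx": 2.17,"ty": -5.66,"tz": 0,"wx": 0,"wy": 0,"wz": 0,"claw": -0.2},
    {"tx": 0,"ty": 0,"tz": 0,"wx": 0,"wy": 0,"wz": 0,"claw": -0.2},
    {"tx": 0,"ty": 0,"tz": -4.5,"wx": 0,"wy": 0,"wz": 0,"claw": -0.2},
    {"tx": 0,"ty": 0,"tz": -4.5,"wx": 0,"wy": 0,"wz": 0,"claw": -0.2},
    {"tx": 0,"ty": 0,"tz": -4.5,"wx": 0,"wy": 0,"wz": 0,"claw": -0.2},
    {"tx": 0,"ty": 0,"tz": -4.3,"wx": 0,"wy": 0,"wz": 0,"claw": -0.2},
    {"tx": 0,"ty": 0,"tz": 0,"wx": 0,"wy": 0,"wz": 0,"claw": -0.2}
  ]
}}

```text
clock: 3.15
tcp_pos: [0.521, -0.2537, 0.0503]
orientation: [-0.003, -0.224, 0.975, 0.003]
wrist_force: [-1.2, 0.2, 1.1]
finger_gap: 0.0513
grip_force: 0.0
```

>>> {"name": "carry_out", "arguments": {
  "moves": [
    {"tx": 0,"ty": 0,"tz": 0,"wx": 0,"wy": 0,"wz": 0,"claw": -0.2},
    {"tx": 0,"ty": 0,"tz": 0,"wx": 0,"wy": 0,"wz": 0,"claw": -0.2}
  ]
}}

```text
clock: 3.4
tcp_pos: [0.5257, -0.2584, 0.0559]
orientation: [0.001, -0.223, 0.975, -0.001]
wrist_force: [-0.2, -0.4, 0.1]
finger_gap: 0.0511
grip_force: 0.0
```

```bash
python3 -c "
from h import *
w=wsnap('w2');s=env.get_state();print(s['clock'],s['tcp_pos'],yaw(s))
hsv=cv2.cvtColor(w['image'],cv2.COLOR_BGR2HSV);m=((hsv[...,0]<8)|(hsv[...,0]>172))&(hsv[...,1]>150)&(hsv[...,2]>60)
P=np.array([world(w,u,v) for v,u in np.argwhere(m) if w['z_map'][v,u]>0]).reshape(-1,3)
T=P[abs(P[:,2]-.092)<.004];print(len(P),len(T))
if len(T):
  q=(T-s['tcp_pos'])@wpose(s)[:3,:3]; print('tool-frame top bar x range',q[:,0].min(),q[:,0].max(),'y',q[:,1].min(),q[:,1].max(),q[:,1].mean())
"
```

```text
3.45 [ 0.52561604 -0.25849823  0.05566318] 2.0213724647886475
4797 3233
tool-frame top bar x range -0.021548945159015058 0.01260956150910925 y -0.005798239517106014 0.0058955097358419145 6.357995313334807e-05
```

View pics/w2.png

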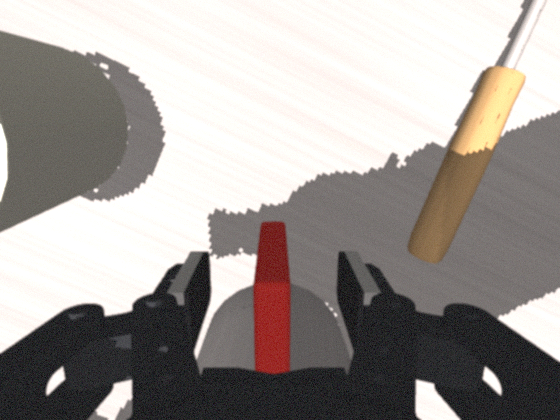

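The handle's top bar, (272,290) to (272,370), lies centred between the fingers and the upright sits near (272,225). The tool needs to go about 2.5 mm outward and 3 mm down, then close.

>>> {"name": "carry_out", "arguments": {
  "moves": [
    {"tx": -0.23,"ty": -0.1,"tz": -0.3,"wx": 0,"wy": 0,"wz": 0,"claw": -0.2},
    {"tx": 0,"ty": 0,"tz": 0,"wx": 0,"wy": 0,"wz": 0,"claw": 1},
    {"tx": 0,"ty": 0,"tz": 0,"wx": 0,"wy": 0,"wz": 0,"claw": 1},
    {"tx": 0,"ty": 0,"tz": 0,"wx": 0,"wy": 0,"wz": 0,"claw": 1},
    {"tx": 0,"ty": 0,"tz": 0,"wx": 0,"wy": 0,"wz": 0,"claw": 1},
    {"tx": 0,"ty": 0,"tz": 0,"wx": 0,"wy": 0,"wz": 0,"claw": 1},
    {"tx": 0,"ty": 0,"tz": 0,"wx": 0,"wy": 0,"wz": 0,"claw": 1},
    {"tx": 0,"ty": 0,"tz": 0,"wx": 0,"wy": 0,"wz": 0,"claw": 1}
  ],
  "newtons": 100
}}

```text
clock: 4.45
tcp_pos: [0.522, -0.2593, 0.0505]
orientation: [-0.0, -0.223, 0.975, -0.0]
wrist_force: [-1.7, -2.3, 3.1]
finger_gap: 0.0106
grip_force: 97.3
```

>>> {"name": "carry_out", "arguments": {
  "moves": [
    {"tx": 0,"ty": 0,"tz": 1,"wx": 0,"wy": 0,"wz": 0,"claw": 1},
    {"tx": 0,"ty": 0,"tz": 2,"wx": 0,"wy": 0,"wz": 0,"claw": 1},
    {"tx": 0,"ty": 0,"tz": 2,"wx": 0,"wy": 0,"wz": 0,"claw": 1},
    {"tx": 0,"ty": 0,"tz": 1,"wx": 0,"wy": 0,"wz": 0,"claw": 1},
    {"tx": 0,"ty": 0,"tz": 0,"wx": 0,"wy": 0,"wz": 0,"claw": 1}
  ]
}}

```text
clock: 5.08
tcp_pos: [0.5221, -0.2588, 0.1107]
orientation: [0.0, -0.223, 0.975, -0.0]
wrist_force: [-0.4, 0.6, -3.6]
finger_gap: 0.0103
grip_force: 97.5
```

```bash
python3 -c "
from h import *
s=env.get_state();print(s['clock'],s['tcp_pos'],yaw(s),wpose(s)[:3,2],s['finger_gap'],s['grip_force'],s['wrist_force'])
w=wsnap('w3');t=snap('top','top1');b=snap('side','side1')
# pitcher rim from wrist depth, tilt by red upright/top bar
hsv=cv2.cvtColor(w['image'],cv2.COLOR_BGR2HSV);m=((hsv[...,0]<8)|(hsv[...,0]>172))&(hsv[...,1]>150)&(hsv[...,2]>60)
P=np.array([world(w,u,v) for v,u in np.argwhere(m) if w['z_map'][v,u]>0]).reshape(-1,3)
q=(P-s['tcp_pos'])@wpose(s)[:3,:3];k=(abs(q[:,1])<.008)
for x0 in np.arange(-.024,.016,.004):
  j=k&(abs(q[:,0]-x0)<.002); print(round(x0,3),j.sum(), np.percentile(q[j,2],[5,50]).round(4) if j.sum() else '')
o=np.zeros((420,800,3),'uint8')
o[:,:440]=cv2.resize(np.clip(b['image'][150:255,230:340]*1.5,0,255).astype('uint8'),(440,420));o[:,450:]=np.clip(w['image'][:,100:450]*1.5,0,255).astype('uint8');cv2.imwrite('pics/c3.png',o)
"
```

```text
5.075 [ 0.52207442 -0.25883275  0.11067111] 2.0212749864442636 [ 4.59754016e-04 -6.61160816e-05 -9.99999892e-01] 0.010344556684382717 97.50849813222885 [-0.38837117  0.58524916 -3.60412914]
-0.024 0 
-0.02 0 
-0.016 236 [-0.0413 -0.0404]
-0.012 381 [-0.0414 -0.0405]
-0.008 411 [-0.0415 -0.0406]
-0.004 420 [-0.0414 -0.0406]
0.0 441 [-0.0415 -0.0406]
0.004 436 [-0.0415 -0.0406]
0.008 2187 [-0.0407 -0.0235]
0.012 10 [-0.0748 -0.0741]
```

View pics/c3.png

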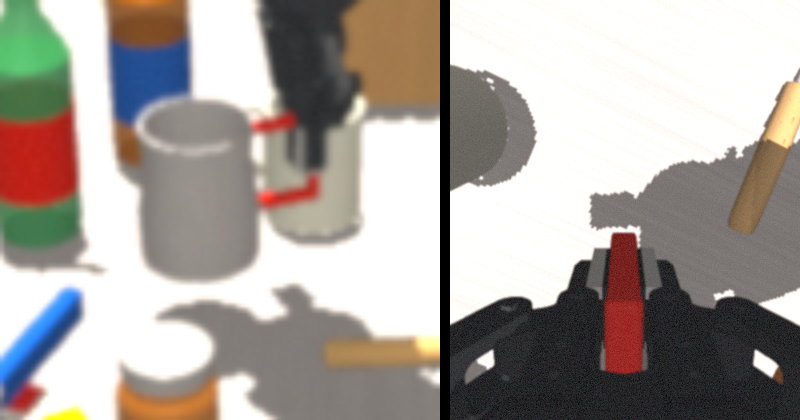

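The pitcher is held level with its underside at about 59 mm, and its centre works out at (0.590,-0.226), in agreement with the first measurement. I'll carry it around the jar to the front of the tray.

>>> {"name": "carry_out", "arguments": {
  "moves": [
    {"tx": -1.4,"ty": 1.8,"tz": 0,"wx": 0,"wy": 0,"wz": -0.035,"claw": 1},
    {"tx": -2.5,"ty": 3.1,"tz": 0,"wx": 0,"wy": 0,"wz": -0.065,"claw": 1},
    {"tx": -2.5,"ty": 3.1,"tz": 0,"wx": 0,"wy": 0,"wz": -0.065,"claw": 1},
    {"tx": -2.5,"ty": 3.1,"tz": 0,"wx": 0,"wy": 0,"wz": -0.065,"claw": 1},
    {"tx": -2.5,"ty": 3.1,"tz": 0,"wx": 0,"wy": 0,"wz": -0.06,"claw": 1},
    {"tx": -2.4,"ty": 2.9,"tz": 0,"wx": 0,"wy": 0,"wz": -0.06,"claw": 1}
  ]
}}

```text
clock: 5.98
tcp_pos: [0.3822, -0.0866, 0.1096]
orientation: [-0.001, -0.049, 0.999, 0.001]
wrist_force: [-0.6, 0.4, -3.2]
finger_gap: 0.0106
grip_force: 97.6
```

>>> {"name": "carry_out", "arguments": {
  "moves": [
    {"tx": -0.2,"ty": 4,"tz": 0,"wx": 0,"wy": 0,"wz": -0.04,"claw": 1},
    {"tx": -0.2,"ty": 4.7,"tz": 0,"wx": 0,"wy": 0,"wz": -0.04,"claw": 1},
    {"tx": -0.2,"ty": 4.7,"tz": 0,"wx": 0,"wy": 0,"wz": -0.04,"claw": 1},
    {"tx": -0.3,"ty": 4.7,"tz": 0,"wx": 0,"wy": 0,"wz": -0.04,"claw": 1},
    {"tx": -0.3,"ty": 4.7,"tz": 0,"wx": 0,"wy": 0,"wz": -0.04,"claw": 1},
    {"tx": -0.2,"ty": 4.7,"tz": 0,"wx": 0,"wy": 0,"wz": -0.04,"claw": 1},
    {"tx": -0.2,"ty": 4.2,"tz": 0,"wx": 0,"wy": 0,"wz": -0.04,"claw": 1},
    {"tx": -0.2,"ty": 2.6,"tz": -0.5,"wx": 0,"wy": 0,"wz": -0.02,"claw": 1}
  ]
}}

```text
clock: 6.98
tcp_pos: [0.3653, 0.2571, 0.105]
orientation: [-0.0, 0.099, 0.995, 0.0]
wrist_force: [0.1, 0.1, -3.5]
finger_gap: 0.0106
grip_force: 97.6
```

>>> {"name": "carry_out", "arguments": {
  "moves": [
    {"tx": 0,"ty": 0,"tz": -1,"wx": 0,"wy": 0,"wz": 0,"claw": 1},
    {"tx": 0,"ty": 0,"tz": -0.5,"wx": 0,"wy": 0,"wz": 0,"claw": 1},
    {"tx": 0,"ty": 0,"tz": 0,"wx": 0,"wy": 0,"wz": 0,"claw": 1}
  ]
}}

```text
clock: 7.35
tcp_pos: [0.3651, 0.254, 0.0895]
orientation: [-0.001, 0.1, 0.995, -0.0]
wrist_force: [-0.0, -0.1, -3.3]
finger_gap: 0.0104
grip_force: 97.7
```

```bash
python3 -c "
from h import *
np.set_printoptions(precision=4,suppress=True)
s=env.get_state();print(s['clock'],s['tcp_pos'],yaw(s),wpose(s)[:3,2],s['finger_gap'],s['grip_force'],s['wrist_force'])
w=wsnap('w4');t=snap('top','top2');b=snap('side','side2')
X=wpose(s);print('predicted pitcher centre',X[:3,3]-.076*X[:3,0])
o=np.zeros((600,800,3),'uint8')
o[:,:400]=cv2.resize(np.clip(t['image'][155:305,100:200]*1.7,0,255).astype('uint8'),(400,600),interpolation=2);o[:480,400:]=cv2.resize(np.clip(b['image'][230:350,250:350]*1.2,0,255).astype('uint8'),(400,480),interpolation=2);cv2.imwrite('pics/c4.png',o)
"
```

```text
7.35 [0.3651 0.254  0.0895] 1.3698486935743408 [-0.002  -0.0008 -1.    ] 0.010412559263556241 97.68281489610672 [-0.0125 -0.0561 -3.3233]
predicted pitcher centre [0.4396 0.2388 0.0894]
```

View pics/c4.png

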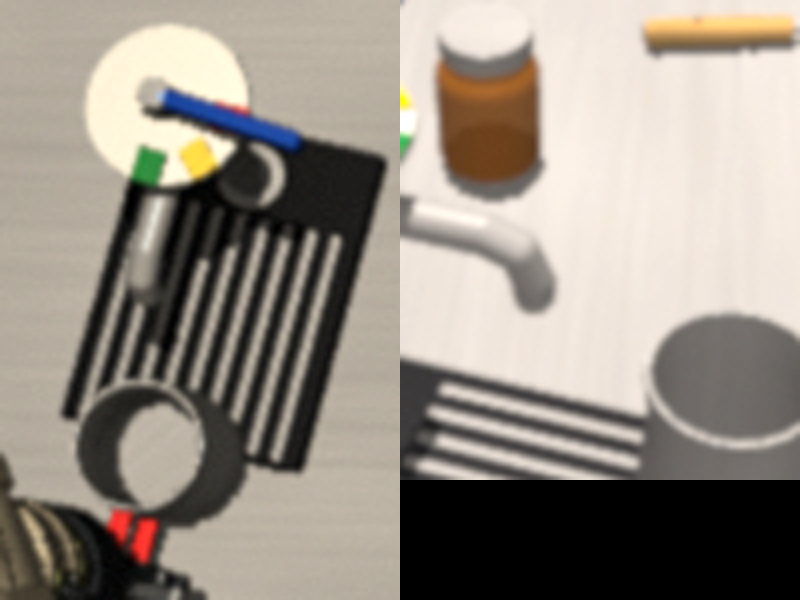

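The top view has the rim centred at about (142,446) of the crop, and the side view has it at about (735,380) with the spout end at (536,302). I'll compare these with the predictions.

```bash
python3 -c "
from h import *
np.set_printoptions(precision=4,suppress=True)
a=np.load('top2.npz');b=np.load('side2.npz')
f=lambda x,y,ox,oy:(x/4+ox-.4,y/4+oy-.4)
r=f(142,446,100,155);q=f(335,380,250,230);z=.0895+.0406+.008
print(z,world(a,*r,z),world(b,*q,z),tri(a,b,r,q)); print('spout',world(b,*f(136,302,250,230),.16),world(b,*f(136,302,250,230)))
# spout pipe axis from top depth: points 0.18<z<0.215
P=np.array([world(a,u,v) for v in range(195,236) for u in range(122,152) if a['z_map'][v,u]>0]);k=P[(P[:,2]>.17)&(P[:,2]<.21)]
c=k[:,:2].mean(0);V=np.linalg.svd(k[:,:2]-c)[2][0];t=(k[:,:2]-c)@V;print(len(k),c,V,np.arctan2(V[1],V[0]),c+V*t.min(),c+V*t.max())
"
```

```text
0.1381 [0.4418 0.2351 0.1381] [0.4416 0.2409 0.1381] [0.4419 0.2364 0.1333]
spout [0.527  0.2255 0.16  ] [0.5252 0.2394 0.1738]
249 [0.553  0.2209] [-0.98   0.199] 2.9412395671926173 [0.589  0.2136] [0.5202 0.2276]
```

>>> {"name": "carry_out", "arguments": {
  "moves": [
    {"tx": 1.5,"ty": -0.2,"tz": 0,"wx": 0,"wy": 0,"wz": 0,"claw": 1},
    {"tx": 2,"ty": -0.25,"tz": 0,"wx": 0,"wy": 0,"wz": 0,"claw": 1},
    {"tx": 2,"ty": -0.25,"tz": 0,"wx": 0,"wy": 0,"wz": 0,"claw": 1},
    {"tx": 2,"ty": -0.25,"tz": 0,"wx": 0,"wy": 0,"wz": 0,"claw": 1},
    {"tx": 1.35,"ty": -0.18,"tz": 0,"wx": 0,"wy": 0,"wz": 0,"claw": 1},
    {"tx": 0,"ty": 0,"tz": -0.6,"wx": 0,"wy": 0,"wz": 0,"claw": 1},
    {"tx": 0,"ty": 0,"tz": -0.6,"wx": 0,"wy": 0,"wz": 0,"claw": 1},
    {"tx": 0,"ty": 0,"tz": 0,"wx": 0,"wy": 0,"wz": 0,"claw": 1}
  ]
}}

```text
clock: 8.5
tcp_pos: [0.4528, 0.2435, 0.0773]
orientation: [-0.001, 0.099, 0.995, -0.0]
wrist_force: [0.1, -1.2, -4.0]
finger_gap: 0.0108
grip_force: 97.7
```

```bash
python3 -c "
from h import *
np.set_printoptions(precision=4,suppress=True)
s=env.get_state();print(s['clock'],s['tcp_pos'],yaw(s),s['wrist_force'])
X=wpose(s);print('predicted pitcher centre',X[:3,3]-.076*X[:3,0])
t=snap('top','top3');b=snap('side','side3')
o=np.zeros((600,800,3),'uint8')
o[:,:400]=cv2.resize(np.clip(t['image'][165:285,100:180]*1.9,0,255).astype('uint8'),(400,600),interpolation=2);o[:600,400:]=cv2.resize(np.clip(b['image'][260:380,250:330]*1.2,0,255).astype('uint8'),(400,600),interpolation=2);cv2.imwrite('pics/c5.png',o)
"
```

```text
8.5 [0.4528 0.2435 0.0773] 1.3715068928294323 [ 0.1366 -1.1835 -3.9523]
predicted pitcher centre [0.5273 0.2285 0.0772]
```

View pics/c5.png

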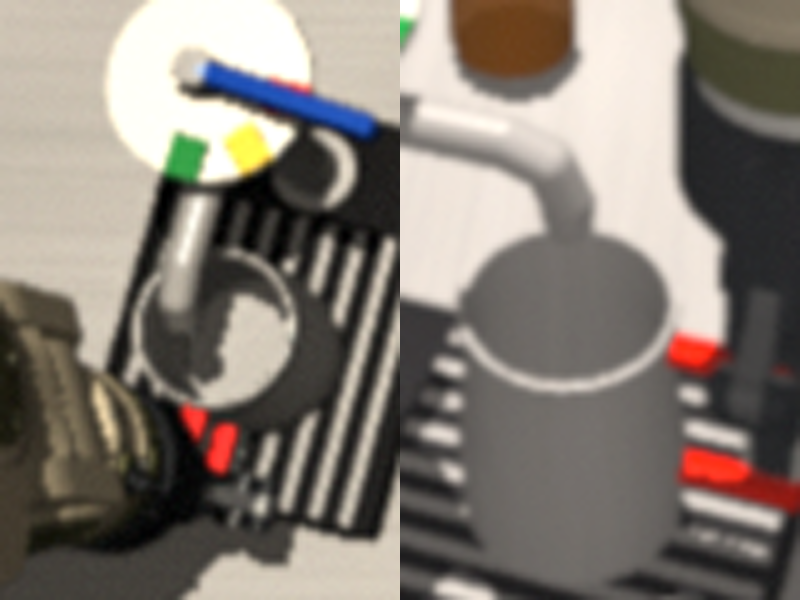

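The rim is centred at (214,328) of the top crop and (568,310) of the side crop. The spout end in the side crop is at about (572,232).

```bash
python3 -c "
from h import *
np.set_printoptions(precision=4,suppress=True)
a=np.load('top3.npz');b=np.load('side3.npz')
f=lambda x,y,ox,oy:(x/5+ox-.4,y/5+oy-.4)
r=f(214.5,328.5,100,165);q=f(168,310,250,260);z=.126
print(world(a,*r,z),world(b,*q,z),tri(a,b,r,q)); print('spout side',world(b,*f(171,229,250,260),.16))
P=np.array([world(a,u,v) for v in range(195,240) for u in range(122,152) if a['z_map'][v,u]>0]);k=P[(P[:,2]>.165)&(P[:,2]<.21)]
c=k[:,:2].mean(0);V=np.linalg.svd(k[:,:2]-c)[2][0];t=(k[:,:2]-c)@V;print(len(k),c,V,c+V*t.max(),c+V*t.min())
"
```

```text
[0.5288 0.2269 0.126 ] [0.5278 0.231  0.126 ] [0.5289 0.2278 0.1226]
spout side [0.5266 0.2262 0.16  ]
250 [0.5531 0.221 ] [-0.9794  0.2018] [0.5205 0.2277] [0.5887 0.2136]
```

>>> {"name": "carry_out", "arguments": {
  "moves": [
    {"tx": 0.05,"ty": -0.15,"tz": -0.3,"wx": 0,"wy": 0,"wz": 0,"claw": 1},
    {"tx": 0,"ty": 0,"tz": -0.25,"wx": 0,"wy": 0,"wz": 0,"claw": 1},
    {"tx": 0,"ty": 0,"tz": 0,"wx": 0,"wy": 0,"wz": 0,"claw": 1},
    {"tx": 0,"ty": 0,"tz": 0,"wx": 0,"wy": 0,"wz": 0,"claw": 1}
  ]
}}

```text
clock: 9.1
tcp_pos: [0.4549, 0.2422, 0.0728]
orientation: [-0.0, 0.1, 0.995, 0.0]
wrist_force: [0.2, -0.9, -3.3]
finger_gap: 0.0106
grip_force: 97.7
```

>>> {"name": "carry_out", "arguments": {
  "moves": [
    {"tx": 0,"ty": 0,"tz": -0.1,"wx": 0,"wy": 0,"wz": 0,"claw": 1},
    {"tx": 0,"ty": 0,"tz": 0,"wx": 0,"wy": 0,"wz": 0,"claw": 1},
    {"tx": 0,"ty": 0,"tz": 0,"wx": 0,"wy": 0,"wz": 0,"claw": 1}
  ]
}}

```text
clock: 9.48
tcp_pos: [0.4549, 0.2423, 0.0718]
orientation: [0.0, 0.1, 0.995, 0.0]
wrist_force: [0.0, 0.0, -3.9]
finger_gap: 0.0104
grip_force: 97.7
```

>>> {"name": "carry_out", "arguments": {
  "moves": [
    {"tx": 0,"ty": 0,"tz": -0.1,"wx": 0,"wy": 0,"wz": 0,"claw": 1},
    {"tx": 0,"ty": 0,"tz": 0,"wx": 0,"wy": 0,"wz": 0,"claw": 1},
    {"tx": 0,"ty": 0,"tz": 0,"wx": 0,"wy": 0,"wz": 0,"claw": 1}
  ]
}}

```text
clock: 9.85
tcp_pos: [0.455, 0.2423, 0.0709]
orientation: [0.0, 0.1, 0.995, 0.0]
wrist_force: [-0.1, 0.2, -4.0]
finger_gap: 0.0107
grip_force: 97.8
```

>>> {"name": "carry_out", "arguments": {
  "moves": [
    {"tx": 0,"ty": 0,"tz": -0.05,"wx": 0,"wy": 0,"wz": 0,"claw": 1},
    {"tx": 0,"ty": 0,"tz": 0,"wx": 0,"wy": 0,"wz": 0,"claw": 1},
    {"tx": 0,"ty": 0,"tz": 0,"wx": 0,"wy": 0,"wz": 0,"claw": 1}
  ]
}}

```text
clock: 10.22
tcp_pos: [0.4548, 0.2423, 0.0705]
orientation: [0.0, 0.1, 0.995, 0.0]
wrist_force: [-2.5, -0.2, 0.5]
finger_gap: 0.0105
grip_force: 98.3
```

The pitcher is down: the wrist load went from -4 N to about 0. I'll let go and rise straight up.

>>> {"name": "carry_out", "arguments": {
  "moves": [
    {"tx": 0,"ty": 0,"tz": 0,"wx": 0,"wy": 0,"wz": 0,"claw": -0.2},
    {"tx": 0,"ty": 0,"tz": 0,"wx": 0,"wy": 0,"wz": 0,"claw": -0.2},
    {"tx": 0,"ty": 0,"tz": 0,"wx": 0,"wy": 0,"wz": 0,"claw": -0.2},
    {"tx": 0,"ty": 0,"tz": 0,"wx": 0,"wy": 0,"wz": 0,"claw": -0.2},
    {"tx": 0,"ty": 0,"tz": 2,"wx": 0,"wy": 0,"wz": 0,"claw": -0.2},
    {"tx": 0,"ty": 0,"tz": 4,"wx": 0,"wy": 0,"wz": 0,"claw": -0.2},
    {"tx": 0,"ty": 0,"tz": 5,"wx": 0,"wy": 0,"wz": 0,"claw": -0.2},
    {"tx": 0,"ty": 0,"tz": 5,"wx": 0,"wy": 0,"wz": 0,"claw": -0.2}
  ],
  "newtons": 30
}}

```text
clock: 11.22
tcp_pos: [0.4547, 0.2421, 0.2317]
orientation: [-0.0, 0.1, 0.995, -0.0]
wrist_force: [0.4, 0.9, 0.3]
finger_gap: 0.0511
grip_force: 0.0
```

>>> {"name": "carry_out", "arguments": {
  "moves": [
    {"tx": 0,"ty": 0,"tz": 5,"wx": 0,"wy": 0,"wz": 0.18,"claw": -0.2},
    {"tx": 0,"ty": 0,"tz": 5,"wx": 0,"wy": 0,"wz": 0.18,"claw": -0.2},
    {"tx": 0,"ty": 0,"tz": 0,"wx": 0,"wy": 0,"wz": 0.18,"claw": -0.2},
    {"tx": 0,"ty": -2,"tz": 0,"wx": 0,"wy": 0,"wz": 0.18,"claw": -0.2},
    {"tx": 3,"ty": -2,"tz": 0,"wx": 0,"wy": 0,"wz": 0.18,"claw": -0.2},
    {"tx": 3,"ty": -2,"tz": 0,"wx": 0,"wy": 0,"wz": 0.18,"claw": -0.2},
    {"tx": 3,"ty": -1.4,"tz": 0,"wx": 0,"wy": 0,"wz": 0.18,"claw": -0.2},
    {"tx": 0,"ty": 0,"tz": 0,"wx": 0,"wy": 0,"wz": 0.18,"claw": -0.2}
  ]
}}

```text
clock: 12.22
tcp_pos: [0.5468, 0.1669, 0.3292]
orientation: [-0.0, -0.583, 0.813, 0.0]
wrist_force: [-0.6, 0.3, -0.1]
finger_gap: 0.0512
grip_force: 0.0
```

>>> {"name": "carry_out", "arguments": {
  "moves": [
    {"tx": 0,"ty": 0,"tz": 0,"wx": 0,"wy": 0,"wz": 0,"claw": -0.2},
    {"tx": 0,"ty": 0,"tz": 0,"wx": 0,"wy": 0,"wz": 0,"claw": -0.2},
    {"tx": 0,"ty": 0,"tz": 0,"wx": 0,"wy": 0,"wz": 0,"claw": -0.2}
  ]
}}

```text
clock: 12.6
tcp_pos: [0.5446, 0.1686, 0.3306]
orientation: [0.0, -0.581, 0.814, -0.0]
wrist_force: [-0.0, -0.3, -0.2]
finger_gap: 0.0514
grip_force: 0.0
```

```bash
python3 -c "
from h import *
np.set_printoptions(precision=4,suppress=True)
w=wsnap('w6');s=env.get_state();print(s['clock'],s['tcp_pos'],yaw(s),s['joint_pos'],s['finger_gap'])
b=snap('side','side4')
o=np.zeros((420,800,3),'uint8');o[:,:560]=np.clip(w['image']*1.5,0,255);o[:,560:]=cv2.resize(b['image'][210:378,220:316],(240,420));cv2.imwrite('pics/c6.png',o)
hsv=cv2.cvtColor(w['image'],cv2.COLOR_BGR2HSV);m=(abs(hsv[...,0].astype(int)-112)<12)&(hsv[...,1]>140)&(hsv[...,2]>40)
P=np.array([world(w,u,v) for v,u in np.argwhere(m) if w['z_map'][v,u]>0]);T=P[abs(P[:,2]-.264)<.005];print(len(P),len(T))
c=T[:,:2].mean(0);V=np.linalg.svd(T[:,:2]-c)[2][0];t=(T[:,:2]-c)@V;print(T[:,2].mean(),c,V,np.arctan2(V[1],V[0]),c+V*t.max(),c+V*t.min())
"
```

```text
12.65 [0.5446 0.1685 0.3306] 2.810340170436223 [ 0.1593  0.3001  0.2688  1.5392  0.0001 -1.0802] 0.05134310055849484
1722 1494
0.2626906774497291 [0.6066 0.1515] [0.3094 0.9509] 1.2562126685018014 [0.6164 0.1819] [0.5986 0.1272]
```

View pics/c6.png

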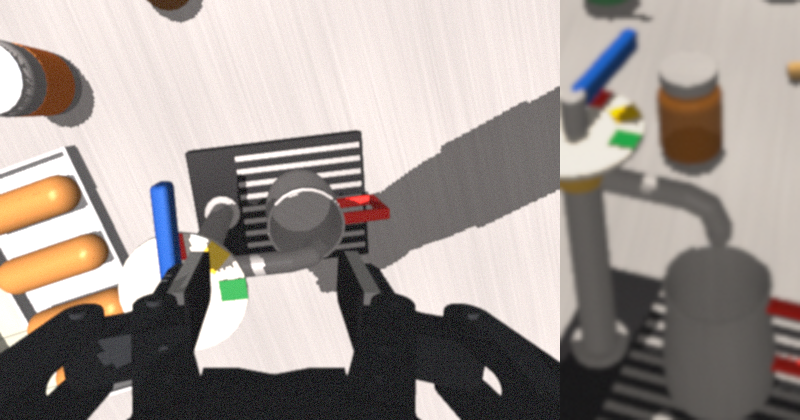

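The pitcher stands upright on the tray at (305,212), under the spout, and is free of the gripper. The lever runs from (170,275) to its tip at (162,185), which matches the earlier measurement. I'll move above the grip point and descend.

>>> {"name": "carry_out", "arguments": {
  "moves": [
    {"tx": 3.1,"ty": -1,"tz": 0,"wx": 0,"wy": 0,"wz": 0.022,"claw": -0.2},
    {"tx": 3.1,"ty": -1.05,"tz": 0,"wx": 0,"wy": 0,"wz": 0,"claw": -0.2},
    {"tx": 0,"ty": 0,"tz": 0,"wx": 0,"wy": 0,"wz": 0,"claw": -0.2},
    {"tx": 0,"ty": 0,"tz": -4,"wx": 0,"wy": 0,"wz": 0,"claw": -0.2},
    {"tx": 0,"ty": 0,"tz": -3,"wx": 0,"wy": 0,"wz": 0,"claw": -0.2},
    {"tx": 0,"ty": 0,"tz": 0,"wx": 0,"wy": 0,"wz": 0,"claw": -0.2},
    {"tx": 0,"ty": 0,"tz": 0,"wx": 0,"wy": 0,"wz": 0,"claw": -0.2}
  ]
}}

```text
clock: 13.58
tcp_pos: [0.6069, 0.1481, 0.2619]
orientation: [0.001, -0.59, 0.807, -0.0]
wrist_force: [0.2, 0.2, -0.0]
finger_gap: 0.0515
grip_force: 0.0
```

```bash
cat > lev.py <<'E'
from h import *
np.set_printoptions(precision=4,suppress=True)
w=wsnap('w7');s=env.get_state();print(s['clock'],s['tcp_pos'],yaw(s),s['finger_gap'])
hsv=cv2.cvtColor(w['image'],cv2.COLOR_BGR2HSV);m=(abs(hsv[...,0].astype(int)-112)<12)&(hsv[...,1]>140)&(hsv[...,2]>30)
P=np.array([world(w,u,v) for v,u in np.argwhere(m) if w['z_map'][v,u]>0]);T=P[abs(P[:,2]-.263)<.005]
q=(T-s['tcp_pos'])@wpose(s)[:3,:3];print(len(T),T[:,2].mean(),'tool x',q[:,0].min(),q[:,0].max(),'y',np.percentile(q[:,1],[2,50,98]),'slope',np.polyfit(q[:,0],q[:,1],1))
E
python3 lev.py
```

```text
13.625 [0.6073 0.1481 0.2624] 2.833168631827172 0.05152780065118415
3632 0.2629432823092258 tool x -0.04919489526011456 0.022295574211935083 y [-0.0044  0.0003  0.0051] slope [-0.0071  0.0003]
```

>>> {"name": "carry_out", "arguments": {
  "moves": [
    {"tx": 0,"ty": 0,"tz": -1.2,"wx": 0,"wy": 0,"wz": 0,"claw": -0.2},
    {"tx": 0,"ty": 0,"tz": -1,"wx": 0,"wy": 0,"wz": 0,"claw": -0.2},
    {"tx": 0,"ty": 0,"tz": 0,"wx": 0,"wy": 0,"wz": 0,"claw": 1},
    {"tx": 0,"ty": 0,"tz": 0,"wx": 0,"wy": 0,"wz": 0,"claw": 1},
    {"tx": 0,"ty": 0,"tz": 0,"wx": 0,"wy": 0,"wz": 0,"claw": 1},
    {"tx": 0,"ty": 0,"tz": 0,"wx": 0,"wy": 0,"wz": 0,"claw": 1},
    {"tx": 0,"ty": 0,"tz": 0,"wx": 0,"wy": 0,"wz": 0,"claw": 1}
  ],
  "newtons": 30
}}

```text
clock: 14.5
tcp_pos: [0.607, 0.1477, 0.2385]
orientation: [0.0, -0.59, 0.807, -0.0]
wrist_force: [0.5, -0.7, 0.1]
finger_gap: 0.0104
grip_force: 32.8
```

```bash
python3 -c "
from h import *
s=env.get_state();print(s['tcp_pos'],yaw(s),s['finger_gap'],s['grip_force'],s['wrist_force'])
a=-1.882-.085*np.arange(9);p=6.27*np.c_[np.cos(a),np.sin(a)];print(np.diff(p,axis=0).round(2))"
```

```text
[0.60697408 0.14768903 0.2384716 ] 2.8329956412180723 0.010399246048871314 32.823933362960815 [ 0.49693875 -0.69389443  0.10376226]
[[-0.5   0.18]
 [-0.48  0.23]
 [-0.46  0.27]
 [-0.44  0.3 ]
 [-0.41  0.34]
 [-0.38  0.37]
 [-0.35  0.41]
 [-0.31  0.43]]
```

>>> {"name": "carry_out", "arguments": {
  "moves": [
    {"tx": -0.5,"ty": 0.18,"tz": 0,"wx": 0,"wy": 0,"wz": -0.085,"claw": 1},
    {"tx": -0.48,"ty": 0.23,"tz": 0,"wx": 0,"wy": 0,"wz": -0.085,"claw": 1},
    {"tx": -0.46,"ty": 0.27,"tz": 0,"wx": 0,"wy": 0,"wz": -0.085,"claw": 1},
    {"tx": -0.44,"ty": 0.3,"tz": 0,"wx": 0,"wy": 0,"wz": -0.085,"claw": 1},
    {"tx": -0.41,"ty": 0.34,"tz": 0,"wx": 0,"wy": 0,"wz": -0.085,"claw": 1},
    {"tx": -0.38,"ty": 0.37,"tz": 0,"wx": 0,"wy": 0,"wz": -0.085,"claw": 1},
    {"tx": -0.35,"ty": 0.41,"tz": 0,"wx": 0,"wy": 0,"wz": -0.085,"claw": 1},
    {"tx": -0.31,"ty": 0.43,"tz": 0,"wx": 0,"wy": 0,"wz": -0.085,"claw": 1}
  ]
}}

```text
clock: 15.5
tcp_pos: [0.5733, 0.1731, 0.2385]
orientation: [-0.0, -0.286, 0.958, 0.0]
wrist_force: [-0.2, -0.1, -0.2]
finger_gap: 0.0104
grip_force: 32.9
```

>>> {"name": "carry_out", "arguments": {
  "moves": [
    {"tx": 0,"ty": 0,"tz": 0,"wx": 0,"wy": 0,"wz": 0,"claw": 1},
    {"tx": 0,"ty": 0,"tz": 0,"wx": 0,"wy": 0,"wz": 0,"claw": 1},
    {"tx": 0,"ty": 0,"tz": 0,"wx": 0,"wy": 0,"wz": 0,"claw": 1},
    {"tx": 0,"ty": 0,"tz": 0,"wx": 0,"wy": 0,"wz": 0,"claw": 1}
  ]
}}

```text
clock: 16.0
tcp_pos: [0.5733, 0.1731, 0.2384]
orientation: [-0.0, -0.287, 0.958, 0.0]
wrist_force: [-2.7, 0.3, 3.1]
finger_gap: 0.0106
grip_force: 33.2
```

```bash
python3 lev.py; python3 -c "
from h import *
s=env.get_state();d=s['tcp_pos'][:2]-[.6265,.2075];print(s['wrist_force'],s['ft_torque'],np.arctan2(d[1],d[0]),np.hypot(*d),'target -2.556')"
```

```text
16.05 [0.5733 0.1731 0.2384] 2.1533565765145335 0.0102931478451539
3893 0.26285020646877444 tool x -0.029835127966591015 0.022247014612969032 y [-0.0044  0.0007  0.0055] slope [-0.0019  0.0006]
[-3.94740957 -0.07767569  3.06745552] [0.10589473 0.74831437 0.00777159] -2.5676725123447928 0.06335467771820315 target -2.556
```

>>> {"name": "carry_out", "arguments": {
  "moves": [
    {"tx": 0,"ty": 0,"tz": 0,"wx": 0,"wy": 0,"wz": 0,"claw": -0.2},
    {"tx": 0,"ty": 0,"tz": 0,"wx": 0,"wy": 0,"wz": 0,"claw": -0.2},
    {"tx": 0,"ty": 0,"tz": 0,"wx": 0,"wy": 0,"wz": 0,"claw": -0.2},
    {"tx": 0,"ty": 0,"tz": 0,"wx": 0,"wy": 0,"wz": 0,"claw": -0.2},
    {"tx": 0,"ty": 0,"tz": 2,"wx": 0,"wy": 0,"wz": 0,"claw": -0.2},
    {"tx": 0,"ty": 0,"tz": 4,"wx": 0,"wy": 0,"wz": 0,"claw": -0.2},
    {"tx": 0,"ty": 0,"tz": 4,"wx": 0,"wy": 0,"wz": 0,"claw": -0.2},
    {"tx": 0,"ty": 0,"tz": 2,"wx": 0,"wy": 0,"wz": 0,"claw": -0.2}
  ]
}}

```text
clock: 17.05
tcp_pos: [0.5742, 0.1732, 0.361]
orientation: [0.002, -0.287, 0.958, -0.0]
wrist_force: [0.5, 0.4, -0.8]
finger_gap: 0.0511
grip_force: 0.0
```

>>> {"name": "carry_out", "arguments": {
  "moves": [
    {"tx": -3,"ty": -5,"tz": 0,"wx": 0,"wy": 0,"wz": 0,"claw": -0.2},
    {"tx": -3,"ty": -5,"tz": 0,"wx": 0,"wy": 0,"wz": 0,"claw": -0.2},
    {"tx": -3,"ty": -5,"tz": 0,"wx": 0,"wy": 0,"wz": 0,"claw": -0.2},
    {"tx": -3,"ty": -5,"tz": 0,"wx": 0,"wy": 0,"wz": 0,"claw": -0.2},
    {"tx": -1,"ty": -3,"tz": 0,"wx": 0,"wy": 0,"wz": 0,"claw": -0.2},
    {"tx": 0,"ty": 0,"tz": 0,"wx": 0,"wy": 0,"wz": 0,"claw": -0.2},
    {"tx": 0,"ty": 0,"tz": 0,"wx": 0,"wy": 0,"wz": 0,"claw": -0.2}
  ]
}}

```text
clock: 17.92
tcp_pos: [0.4438, -0.0567, 0.3584]
orientation: [0.0, -0.287, 0.958, 0.0]
wrist_force: [-0.2, -0.5, -0.2]
finger_gap: 0.0515
grip_force: 0.0
```

```bash
python3 -c "
from h import *
np.set_printoptions(precision=4,suppress=True)
t=snap('top','top5');b=snap('side','side5')
o=np.zeros((600,800,3),'uint8')
o[:,:400]=cv2.resize(np.clip(t['image'][155:275,110:190]*1.9,0,255).astype('uint8'),(400,600),interpolation=2);o[:,400:]=cv2.resize(np.clip(b['image'][225:375,220:320]*1.2,0,255).astype('uint8'),(400,600),interpolation=2);cv2.imwrite('pics/c7.png',o)
hsv=cv2.cvtColor(t['image'],cv2.COLOR_BGR2HSV);m=(abs(hsv[...,0].astype(int)-112)<12)&(hsv[...,1]>140)&(hsv[...,2]>40)
T=np.array([world(t,u,v,.264)[:2] for v,u in np.argwhere(m) if 165<v<220 and 120<u<190]);c=T.mean(0);V=np.linalg.svd(T-c)[2][0];print(len(T),c,V,'tap',-.2-np.pi/2-(np.arctan2(V[1],V[0]) if V[0]<0 else np.arctan2(-V[1],-V[0])))
"
```

```text
160 [0.5858 0.1804] [-0.8363 -0.5483] tap 0.7904867392284911
```

View pics/c7.png

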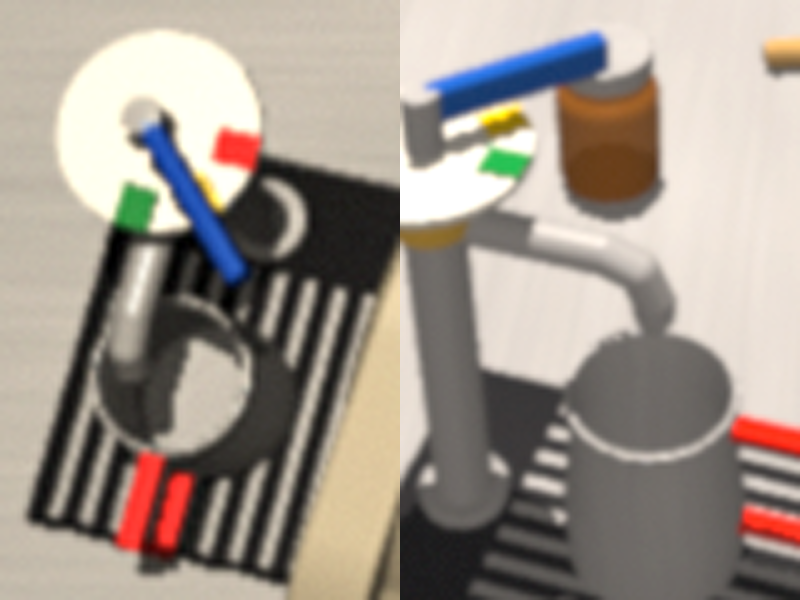

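The lever points over the yellow mark (measured 0.79 rad). The pitcher stands upright on the tray, its rim centre near (171,376) of the top crop, within about 3 mm of the spout. The arm is clear of everything.

```bash
python3 -c "
from workcell import env
print(env.hand_in())"
```

```text
the job is handed in; nothing more can be done
None
```

I handed the job in at about 18 s of arm time: the pitcher stands upright on the tray with its mouth within about 3 mm of the spout, the tap was then turned to about 0.79 rad (half open) and let go, and the arm never went near the other things; no verdict came back.

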